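Close the cutlery container: fold its flap and tuck it under the lip

TASK

Close the glass cutlery container: with the fingertips push its standing red flap over and down flat, and while pressing it down push it forward by its cross rib as far as it goes, so that its free edge is tucked well beneath the lip and the flap stays down by itself. Touch and push only: do not pick up the container or shove it along the shelf, and leave everything else where it stands. Finish with the hand clear of everything.

Things in the scene. Friction and masses are not known exactly. Their poses are not given: they have to be found in the camera images.
- container: The only container whose red lid has a hinged flap; glass, full of steel cutlery, loose on the shelf (about 1.7 kg; slides if pushed above about 7 N). 210 mm long (x), 176 wide, 92 high. Origin: centre of its underside; x points from the flap's hinge towards the lip, y across, z up. Lid deck 76 mm above the shelf, hinge bar and its guides 82 mm.
- flap (a joint): Flap angle (rad): 0 flat over the opening, 1.57 upright, 1.9 leaning back away from the lip. Red plate 100 mm long from the hinge, 106 wide, 4 thick (when flat its top is 2 mm above the hinge axis). A weak spring always lifts it back upright (about 0.3 N at the free edge when flat), so keep it down until it is tucked.
- flap_slide (a joint): How far the hinge bar with the flap has slid along the container's +x towards the lip (m): 0 back, 0.032 end stop; about 2.5 N of friction, stays where left. At 0 the flat flap's edge is 17 mm short of the lip; at 0.032 it is 15 mm beneath. Fold first: a flap folded after the bar is slid forward lands on top of the lip.
- flap_hinge (a point): Middle of the hinge axis, which runs along the container's y; it moves with the hinge bar. With the bar fully back it lies at x = -55 mm, z = 79 mm in the container's frame.
- flap_rib (a point): Foot of the cross rib, on the flap's outer face (on top when it is folded), 60 mm from the hinge axis. The rib is a straight bar across the flap, 80 mm wide, 5 mm thick along the flap and 8 mm proud; fingertips push against its hinge-side face.
- flap_edge (a point): Middle of the flap's free edge, 102 mm from the hinge axis.
- lip_front (a point): Middle of the front lower edge of the fixed red lip, at x = 64 mm, z = 84.5 mm in the container's frame. The flat flap's top passes 3.5 mm below it. The lip is 128 mm wide and reaches 22 mm further along +x; a short guide of the lip rises 5 mm over the 10 mm towards the hinge.
- rice_bowl_rim (a point): Bystander: centre of the mouth of a white ceramic rice bowl, 112 mm across, 62 mm high, beside the container on its +y side.
- spoon_grip (a point): Bystander: handle of a steel spoon 200 mm long, lying beside the container on its -y side.
- wood_lid_mid (a point): Bystander: centre of a round wooden lid with a knob, 150 mm across, 41 mm high.
- meal_box_low_mid (a point): Bystander: centre of the lower of two stacked closed glass meal containers with red lids, 178 x 132 x 64 mm each.
- meal_box_up_mid (a point): Bystander: centre of the upper of the two stacked meal containers.
- cup_rim (a point): Bystander: centre of the mouth of a ceramic cup, 72 mm across, 75 mm high.
- jar_mid (a point): Bystander: centre of an amber glass jar, 64 mm across, 85 mm high.

How it is judged:
By the outcome, as a careful person would: the job done as asked, in the order asked, and still so for the second after the job is handed in, with the robot touching nothing.
It also fails if it takes over 35 s, if anything falls off the work surface, if the arm or the gripper's body presses on something with over 40 N, if the wrist force passes 120 N, or if a joint passes its speed limit or range.

ROBOT

A 6-joint arm with a two-finger parallel gripper is mounted at the origin on the work surface. World frame = base frame: x ahead of the robot, y to its left, z up, the work surface at z = 0. Lengths are in m, angles in degrees, forces in N, time in s.
With the tool pointing down it reaches from about 0.4 to 0.825 m from the base axis. Payload 7 kg.
Tool frame: the origin (TCP) lies midway between the tips of the shut fingers; the grasp point (between the pads) lies 19 mm behind it; z points along the fingers, y is the direction in which the jaws open and shut (so a half turn about z gives the same grasp; the last joint's range is limited). The gripper opens to 88 mm and grips with 3 to 60 N. Pads are 19 mm wide; open, the fingers measure 130 mm over their backs; the gripper's body (78 mm by 193 mm) begins 47 mm behind the grasp point.
Start: joints at [-52.878, 20.546, 0.682, 0, -70.136, -16.507], TCP at [0.238, -0.632, 0.227] pointing down, gripper open.
Joint ranges: [-176.03, 176.03], [-82.01, 121.73], [-58.28, 71.71], [-173.87, 95.51], [-174.79, -0.11], [-173.66, 173.66]. Speed limits (degrees/s): [136.94, 136.94, 172.46, 180, 180, 180].

INTERFACE

Orientations are given as [roll, pitch, yaw] about the fixed x, y, z axes, in that order (R = Rz(yaw) Ry(pitch) Rx(roll)).
In Python, from plant import ctrl gives the robot as it stands. The module is installed in compiled form; this text tells all that it offers.
- The arm moves only by the tool arm_command, never from a script. Its argument "targets" is a list that holds one entry, the list of rows, each a list of 7 numbers: the turn, a rotation vector about the world's x, y, z in rad, then the shift along the world's x, y, z in cm, then the opening, from 0 (shut) to 1 (fully open). A call has 1 to 8 rows; each row is the pose to reach, as a shift and turn from the pose commanded when the call began; what a row does not reach only later rows make up. A row lasts 1/12 s, in which the tool goes at most 41.7 mm and 7.16 degrees, less where a joint would pass 70% of its speed; a pose out of reach is approached as far as the arm can. A call with a gripper value outside its range is refused whole. The fingers move at their own pace and stop on an object; the grip force is fixed at half the most. Time passes only in rows, so rows that repeat a pose let the fingers close. It gives the time, the measured TCP pose, the force and the opening at its end, in the units of the state.
- ctrl.get_obs(): the state, without advancing time (a new reading comes with each control period).
- ctrl.snapshot(name): name is "scene" or "top"; returns the picture (384x512x3 uint8, blue, green, red); there is no depth.
- ctrl.camera_model(name): a dict with "K" (3x3 intrinsics, pixels), "distortion" ([k1, k2, p1, p2, k3] as OpenCV has them; the pictures are not rectified), "xyz" and "rotation" of the camera in the world. Camera axes: x right, y up, looking along -z (the intrinsics and any distortion apply to the point x, -y, -z); pixel columns grow to the right and rows downward; lengths in m; the calibration is good to about 2 mm. A picture is of the moment at which its call begins. camera_model takes no time and is no camera call.
- ctrl.close_job(): hands the job in, once; it reports no verdict.
The state is a dict: "clock": time; "joint_pos": joint angles; "qvel": joint speeds; "tau": joint torques, N m; "tool_pos": TCP position; "orientation": TCP orientation; "force": force on the tool from outside, world axes, zero at the start; "moment": the same for the moment, N m; "opening": finger opening in m.
Only numpy, scipy, OpenCV 4.12 (cv2) and the standard library are available. Lean on these libraries where they do the work, as an engineer would, in place of code of your own. Each camera call takes 0.05 s, during which the arm holds its last target. There are 200 camera calls.

## Working session

There is one attempt and no reset: what is moved stays moved. The work goes in short steps, Python scripts to look and compute and a tool call to move; the robot and the scene stay as the last step left them, time stands still between calls to the robot, and variables do not carry over. Pictures are saved under pics/ and viewed, about 8 in all and at most 12, crops included, and the job is handed in when it is done.

Besides the shell and the picture viewer there is one more tool, called after ">>>" as name(argument=value, ...), one argument or row to a line, values as JSON. arm_command: Moves the arm, as the interface text tells. Its arguments: {"type":"object","properties":{"targets":{"type":"array","items":{"type":"array","items":{"type":"array","items":{"type":"number"}}}}},"required":["targets"]}

```bash
mkdir -p pics; cat > h.py <<'E'
import numpy as np, cv2
from plant import ctrl
def cam(n):
    m=ctrl.camera_model(n); return np.array(m["K"],float),np.array(m["distortion"],float),np.array(m["xyz"],float),np.array(m["rotation"],float)
def ray(n,px):
    K,d,c,R=cam(n)
    u=cv2.undistortPoints(np.array(px,float).reshape(-1,1,2),K,d).reshape(-1,2)
    v=np.c_[u[:,0],-u[:,1],-np.ones(len(u))]@R.T
    return c,v/np.linalg.norm(v,axis=1)[:,None]
def plane(n,px,z):
    c,v=ray(n,px); return c+v*((z-c[2])/v[:,2])[:,None]
def proj(n,P):
    K,d,c,R=cam(n); p=(np.array(P,float).reshape(-1,3)-c)@R
    return cv2.projectPoints(p*[1,-1,-1],np.zeros(3),np.zeros(3),K,d)[0].reshape(-1,2)
E
python3 - <<'E'
from h import *
for n in("scene","top"):
    i=ctrl.snapshot(n); cv2.imwrite(f"pics/{n}0.png",i)
    m=ctrl.camera_model(n); print(n,m)
a=cv2.imread("pics/scene0.png");b=cv2.imread("pics/top0.png")
o=ctrl.get_obs(); print(o)
E
```

```text
scene {'K': array([[348.61086722,   0.        , 252.06824337],
       [  0.        , 348.61086722, 199.3636003 ],
       [  0.        ,   0.        ,   1.        ]]), 'distortion': array([0.00790305, 0.        , 0.        , 0.        , 0.        ]), 'xyz': array([ 1.24058988, -0.68705596,  0.81680177]), 'rotation': array([55.10960254, -0.37584003, 48.61287655])}
top {'K': array([[497.15929289,   0.        , 263.27725934],
       [  0.        , 497.15929289, 187.86192984],
       [  0.        ,   0.        ,   1.        ]]), 'distortion': array([-0.18056194,  0.        ,  0.        ,  0.        ,  0.        ]), 'xyz': array([0.1188405 , 0.01378027, 1.89627396]), 'rotation': array([ 10.7569596 ,  -0.24555689, -90.68448776])}
{'clock': 0.1, 'joint_pos': array([-5.28778058e+01,  2.05857728e+01,  6.40158203e-01, -1.75772408e-02,
       -7.01355187e+01, -1.65077570e+01]), 'qvel': array([ 0.08823789, -0.01207805,  0.14110361,  0.05651466, -0.02833224,
        0.08304715]), 'tau': array([-3.96663047e-03, -5.84161198e+01,  2.93751150e+01,  7.01563954e+00,
        1.01471512e-02, -5.32426498e-05]), 'tool_pos': array([ 0.23748852, -0.63138653,  0.22574309]), 'orientation': array([ 1.79917515e+02, -7.21200633e-03, -1.59391542e+02]), 'force': array([-0.51602843,  0.15161273,  0.71391017]), 'moment': array([-0.03001139,  0.00256288, -0.00984309]), 'opening': 0.08747481420142776}
```

```bash
sed -i 's/,np.array(m\["rotation"\],float)$/,Rotation.from_euler("xyz",m["rotation"],degrees=True).as_matrix()/; 1i from scipy.spatial.transform import Rotation' h.py; python3 -c "
from h import *
print(proj('scene',[.55,0,0]),proj('top',[.55,0,0]))"
python3 -c "
import cv2
for n in('scene','top'): cv2.imwrite(f'pics/{n}0b.png',cv2.resize(cv2.imread(f'pics/{n}0.png'),(800,600),interpolation=3))"
```

```text
[[266.82184943 230.80472378]] [[263.40551272 170.01464301]]
```

View pics/scene0b.png

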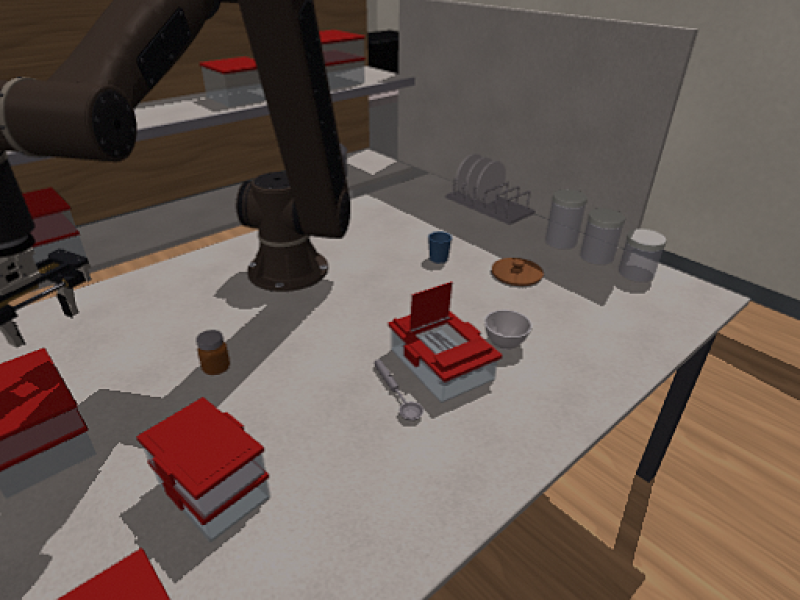

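View pics/top0b.png

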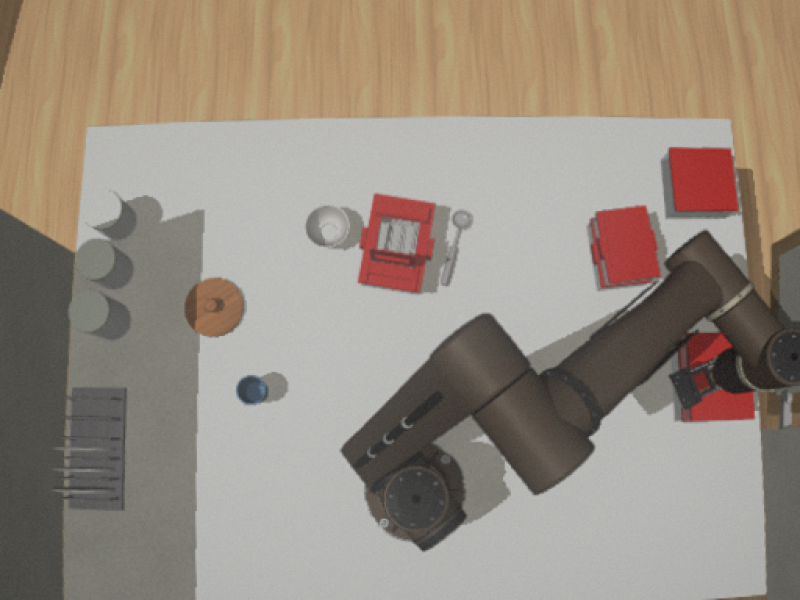

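The top view shows the container at about (397,243)/800px, with its lip towards +x world and the flap upright. The bowl is to its left, at about (328,227), and the spoon to its right. I'll crop in and measure.

```bash
python3 - <<'E'
from h import *
a=cv2.imread("pics/scene0.png")[175:260,240:345];b=cv2.imread("pics/top0.png")[115:197,190:307]
a=cv2.resize(a,None,fx=3.8,fy=6.5*0+3.8,interpolation=cv2.INTER_NEAREST);b=cv2.resize(b,None,fx=3.4,fy=3.4,interpolation=cv2.INTER_NEAREST)
print(a.shape,b.shape)
h=max(a.shape[0],b.shape[0]);f=lambda i:cv2.copyMakeBorder(i,0,h-i.shape[0],0,0,0)
cv2.imwrite("pics/crop.png",np.hstack([f(a),f(b)])[:, :800])
t=cv2.imread("pics/top0.png").astype(int);m=((t[...,2]>110)&(t[...,1]<70)&(t[...,0]<70)).astype(np.uint8)
m[:,:200]=0;m[:,330:]=0
c=max(cv2.findContours(m,0,2)[0],key=cv2.contourArea)
P=plane("top",c.reshape(-1,2),.078)
r=cv2.minAreaRect((P[:,:2]*1000).astype(np.float32));print(r)
ap=cv2.approxPolyDP(c,2,True).reshape(-1,2);print(np.c_[ap,plane("top",ap,.076).round(4)])
E
```

```text
(323, 399, 3) (279, 398, 3)
((528.5064086914062, -7.948818206787109), (43.572021484375, 110.54927062988281), 71.89546966552734)
[[ 2.690e+02  1.570e+02  5.829e-01 -2.120e-02  7.600e-02]
 [ 2.640e+02  1.640e+02  5.559e-01 -2.000e-03  7.600e-02]
 [ 2.670e+02  1.710e+02  5.288e-01 -1.290e-02  7.600e-02]
 [ 2.630e+02  1.730e+02  5.213e-01  2.200e-03  7.600e-02]
 [ 2.670e+02  1.770e+02  5.058e-01 -1.260e-02  7.600e-02]
 [ 2.660e+02  1.840e+02  4.791e-01 -8.500e-03  7.600e-02]
 [ 2.620e+02  1.840e+02  4.793e-01  6.400e-03  7.600e-02]
 [ 2.630e+02  1.790e+02  4.983e-01  2.500e-03  7.600e-02]
 [ 2.600e+02  1.750e+02  5.137e-01  1.350e-02  7.600e-02]
 [ 2.570e+02  1.790e+02  4.985e-01  2.490e-02  7.600e-02]
 [ 2.600e+02  1.780e+02  5.022e-01  1.370e-02  7.600e-02]
 [ 2.620e+02  1.850e+02  4.755e-01  6.500e-03  7.600e-02]
 [ 2.660e+02  1.860e+02  4.715e-01 -8.400e-03  7.600e-02]
 [ 2.690e+02  1.760e+02  5.095e-01 -2.010e-02  7.600e-02]
 [ 2.670e+02  1.710e+02  5.288e-01 -1.290e-02  7.600e-02]
 [ 2.740e+02  1.640e+02  5.555e-01 -3.960e-02  7.600e-02]
 [ 2.670e+02  1.610e+02  5.674e-01 -1.340e-02  7.600e-02]]
```

View pics/crop.png

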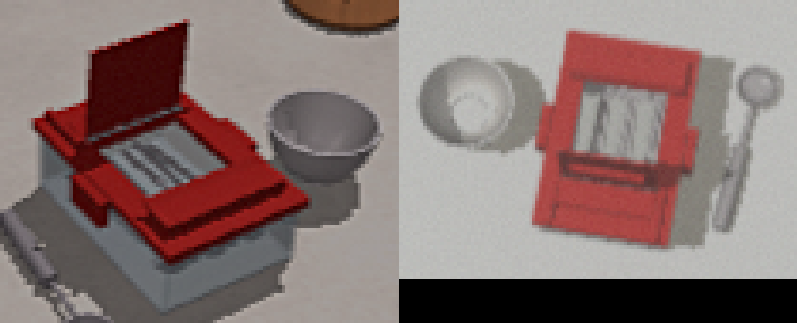

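```bash
cat >> h.py <<'E'
def red(n,img,box):
    t=img.astype(int); m=((t[...,2]-np.maximum(t[...,1],t[...,0]))>45).astype(np.uint8)
    k=np.zeros_like(m); x0,y0,x1,y1=box; k[y0:y1,x0:x1]=m[y0:y1,x0:x1]; return k
E
python3 - <<'E'
from h import *
m=red("top",cv2.imread("pics/top0.png"),(215,110,295,197))
c=max(cv2.findContours(m,0,1)[0],key=cv2.contourArea).reshape(-1,2)
P=plane("top",c,.078)[:,:2]*1000
r=cv2.minAreaRect(P.astype(np.float32));print(r)
# hand corners
H=(np.array([[533,228],[668,248],[702,50],[568,30]])-[399,0])/3.4+[190,115]
print(H.round(1));Q=plane("top",H,.076);print(Q.round(4),Q.mean(0))
e=lambda a,b:(np.linalg.norm(Q[a]-Q[b]).round(4),np.degrees(np.arctan2(*(Q[a]-Q[b])[[1,0]])).round(2))
print(e(1,0),e(2,1),e(2,3),e(3,0))
# edge line fits using mask contour: rotate by rough yaw, take extremes
yaw=np.arctan2(*(Q[2]+Q[3]-Q[0]-Q[1])[[1,0]])
for it in range(3):
    R=np.array([[np.cos(yaw),np.sin(yaw)],[-np.sin(yaw),np.cos(yaw)]]);L=P@R.T
    C=np.median(L,0)
    xm,xM=L[:,0].min(),L[:,0].max();
    f=L[L[:,0]>xM-6];b=L[L[:,0]<xm+6]
    print(np.degrees(yaw),[np.degrees(np.arctan(np.polyfit(q[:,1],q[:,0],1)[0])) for q in(f,b)],f[:,0].mean(),b[:,0].mean(),[(q[:,1].min(),q[:,1].max()) for q in (f,b)])
    yaw-=np.mean([np.arctan(np.polyfit(q[:,1],q[:,0],1)[0]) for q in(f,b)])
# scene: flap top corners, hinge corners; front lid corners
S=np.array([[89,52],[187,22],[35,122],[165,260],[306,205]])/3.8+[240,175]
c0,v=ray("scene",S);print(plane("scene",S[2:],.076).round(4))
np.save("yaw.npy",yaw)
for z in(.176,.18,.184):print(z,plane("scene",S[:2],z).round(4))
E
```

```text
((591.779296875, 36.6876220703125), (175.5747528076172, 225.4656982421875), 79.45867919921875)
[[229.4 182.1]
 [269.1 187.9]
 [279.1 129.7]
 [239.7 123.8]]
[[ 0.488   0.1281  0.076 ]
 [ 0.464  -0.0199  0.076 ]
 [ 0.6901 -0.0614  0.076 ]
 [ 0.7154  0.0892  0.076 ]] [0.58938692 0.03400839 0.076     ]
(np.float64(0.15), np.float64(-99.22)) (np.float64(0.2299), np.float64(-10.4)) (np.float64(0.1527), np.float64(-99.52)) (np.float64(0.2307), np.float64(-9.72))
-10.056423408103083 [np.float64(0.7270271817857885), np.float64(0.48511832767374236)] 687.2645760850385 465.52085560203244 [(np.float64(63.42630841419878), np.float64(211.324897718092)), (np.float64(66.67578730744711), np.float64(214.76816500590317))]
-10.662496162832849 [np.float64(0.121381109385918), np.float64(-0.12055031741395304)] 685.7712007276903 463.99225649934385 [(np.float64(70.65596304468455), np.float64(218.58706195785587)), (np.float64(71.6071642545287), np.float64(219.71720843506222))]
-10.66291155881883 [np.float64(0.12096600582622158), np.float64(-0.12096543643139672)] 685.7701508502565 463.9911909895513 [(np.float64(70.66091555625951), np.float64(218.59203107519707)), (np.float64(71.61054148451834), np.float64(219.72059209043633))]
[[ 0.4766 -0.0211  0.076 ]
 [ 0.6932 -0.0667  0.076 ]
 [ 0.7241  0.0773  0.076 ]]
0.176 [[ 0.5318 -0.006   0.176 ]
 [ 0.5537  0.0963  0.176 ]]
0.18 [[ 0.5362 -0.0102  0.18  ]
 [ 0.558   0.0914  0.18  ]]
0.184 [[ 0.5407 -0.0145  0.184 ]
 [ 0.5623  0.0865  0.184 ]]
```

```bash
python3 - <<'E'
from h import *
def fr(o,yaw,P):
    c,s=np.cos(np.radians(yaw)),np.sin(np.radians(yaw));P=np.array(P,float)/1000
    return np.c_[o[0]+c*P[:,0]-s*P[:,1],o[1]+s*P[:,0]+c*P[:,1],P[:,2]]
pts=[[-55,-53,79],[-55,53,79],[-55,-53,181],[-55,53,181],[64,-64,84.5],[64,64,84.5],[86,-64,92],[86,64,92],[105,-73,76],[105,73,76],[-105,-73,76],[-105,73,76],[0,88,76],[0,-88,76]]
out=[]
for n,(x0,y0,x1,y1) in {"scene":(245,170,330,255),"top":(218,115,286,195)}.items():
    f=7 if n=="top" else 6
    f=4.6*1.0 if 0 else f
    im=cv2.imread(f"pics/{n}0.png")[y0:y1,x0:x1]
    s=400/im.shape[1]; im=cv2.resize(im,None,fx=s,fy=s,interpolation=cv2.INTER_CUBIC)
    for col,(o,y) in {(255,255,0):((.5918,.0362),-10.66),(0,255,0):((.600,.0318),-11.)}.items():
        for p in proj(n,fr(o,y,pts)):
            q=((p-[x0,y0]+.5)*s-.5).round().astype(int); cv2.circle(im,tuple(map(int,q)),2,col,-1)
    out.append(im); print(n,s)
h=max(i.shape[0] for i in out)
cv2.imwrite("pics/ov.png",np.hstack([cv2.copyMakeBorder(i,0,h-i.shape[0],0,0,0) for i in out]))
E
```

```text
scene 4.705882352941177
top 5.882352941176471
```

View pics/ov.png

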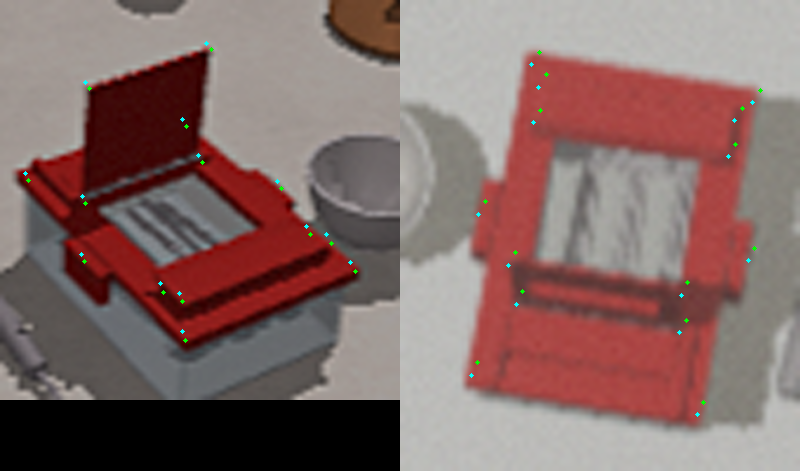

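The overlay fits: the container origin is about (0.597, 0.0345), yaw −10.7°, and the hinge about (0.543, 0.045). The lid overhangs a bit at the back. Next I move behind the flap, with fingers shut and tool x along the container x.

>>> arm_command(
  targets=[
    [[0, 0, -0.07, 1.5, 3.7, 0, 0], [0, 0, -0.14, 3, 7.4, 0, 0], [0, 0, -0.21, 4.5, 11.1, 0, 0], [0, 0, -0.28, 6, 14.8, 0, 0], [0, 0, -0.35, 7.4, 18.5, 0, 0], [0, 0, -0.42, 8.9, 22.2, 0, 0], [0, 0, -0.49, 10.4, 25.9, 0, 0], [0, 0, -0.546, 11.8, 29.7, 0, 0]],
  ],
)

```text
clock: 0.77
tool_pos: [0.3558, -0.333, 0.2264]
orientation: [180.0, -0.0, 169.1]
force: [1.9, 0.2, -0.3]
opening: 0.0398
```

>>> arm_command(
  targets=[
    [[0, 0, 0, 1.5, 3.7, 0, 0], [0, 0, 0, 3, 7.4, 0, 0], [0, 0, 0, 4.5, 11.1, 0, 0], [0, 0, 0, 6, 14.8, 0, 0], [0, 0, 0, 7.4, 18.5, 0, 0], [0, 0, 0, 8.9, 22.2, 0, 0], [0, 0, 0, 10.4, 25.9, 0, 0], [0, 0, 0, 11.3, 29.0, 0, 0]],
  ],
)

```text
clock: 1.43
tool_pos: [0.4693, -0.0423, 0.2266]
orientation: [180.0, 0.0, 169.4]
force: [1.7, -0.3, -0.1]
opening: 0.0005
```

>>> arm_command(
  targets=[
    [[0, 0, 0, 1.3, 3.2, 0, 0], [0, 0, 0, 2.6, 6.3, 0, 0], [0, 0, 0, 3.9, 9.4, 0, 0], [0, 0, 0, 3.9, 9.4, -3, 0], [0, 0, 0, 3.9, 9.4, -6, 0], [0, 0, 0, 3.9, 9.4, -9, 0], [0, 0, 0, 3.9, 9.4, -11, 0], [0, 0, 0, 3.9, 9.4, -11, 0]],
  ],
)

```text
clock: 2.1
tool_pos: [0.5054, 0.0486, 0.1129]
orientation: [-179.8, -0.3, 169.3]
force: [-0.8, -0.1, 0.8]
opening: 0.0004
```

```bash
python3 - <<'E'
from h import *
o=ctrl.get_obs();print(o["tool_pos"],o["force"])
out=[]
for n,(x0,y0,x1,y1) in {"scene":(235,140,335,255),"top":(205,105,305,205)}.items():
    im=ctrl.snapshot(n)[y0:y1,x0:x1]; out.append(cv2.resize(im,(400,int(4*(y1-y0))),interpolation=cv2.INTER_CUBIC))
h=max(i.shape[0] for i in out)
cv2.imwrite("pics/p1.png",np.hstack([cv2.copyMakeBorder(i,0,h-i.shape[0],0,0,0) for i in out]))
E
```

```text
[0.50544417 0.04855655 0.11293231] [-0.80168552 -0.05518598  0.75787098]
```

View pics/p1.png

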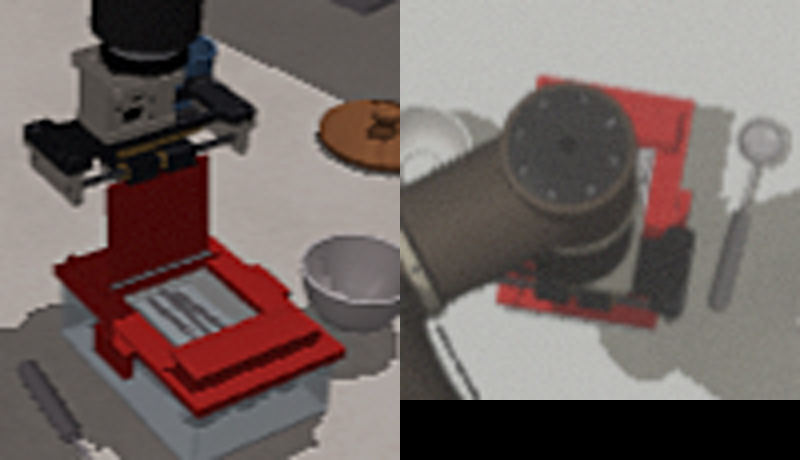

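Fingers are centred behind the upright flap with nothing touching. I fold along an arc in small rows.

>>> arm_command(
  targets=[
    [[0, 0, 0, 0.9, -0.17, 0.4, 0], [0, 0, 0, 1.4, -0.26, 0.6, 0], [0, 0, 0, 1.8, -0.34, 0.7, 0], [0, 0, 0, 2.2, -0.42, 0.8, 0], [0, 0, 0, 2.55, -0.48, 0.8, 0], [0, 0, 0, 2.9, -0.55, 0.8, 0], [0, 0, 0, 3.25, -0.61, 0.75, 0], [0, 0, 0, 3.6, -0.68, 0.7, 0]],
  ],
)

```text
clock: 2.87
tool_pos: [0.5439, 0.0423, 0.1235]
orientation: [-180.0, -0.0, 169.3]
force: [-0.8, 0.9, 0.0]
opening: 0.0005
```

>>> arm_command(
  targets=[
    [[0, 0, 0, 0.4, -0.07, -0.1, 0], [0, 0, 0, 0.75, -0.14, -0.2, 0], [0, 0, 0, 1.05, -0.2, -0.35, 0], [0, 0, 0, 1.35, -0.25, -0.55, 0], [0, 0, 0, 1.65, -0.31, -0.75, 0], [0, 0, 0, 1.9, -0.36, -1.0, 0], [0, 0, 0, 2.2, -0.41, -1.25, 0], [0, 0, 0, 2.4, -0.45, -1.5, 0]],
  ],
)

```text
clock: 3.53
tool_pos: [0.5679, 0.0379, 0.1082]
orientation: [-180.0, -0.0, 169.3]
force: [-0.3, -0.2, -0.7]
opening: 0.0001
```

```bash
python3 - <<'E'
from h import *
o=ctrl.get_obs();print(o["tool_pos"],o["force"])
p=(o["tool_pos"][:2]-np.array([.597,.0345]))@np.array([[.9826,.1857],[-.1857,.9826]]);print(p)
x0,y0,x1,y1=235,140,335,255
im=ctrl.snapshot("scene")[y0:y1,x0:x1]; cv2.imwrite("pics/p2.png",cv2.resize(im,None,fx=5,fy=5,interpolation=cv2.INTER_CUBIC))
E
```

```text
[0.56790593 0.03788165 0.10824748] [-0.30337873 -0.16469828 -0.71922629]
[-0.0292158  -0.00207996]
```

View pics/p2.png

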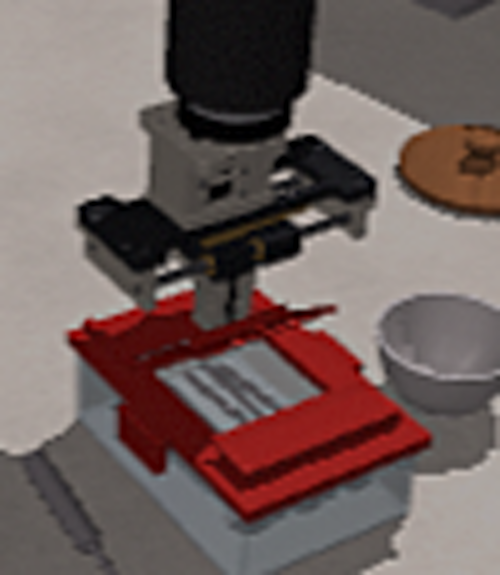

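Flap is about 30° from flat, with the container unmoved. Continuing to nearly flat.

>>> arm_command(
  targets=[
    [[0, 0, 0, 0.05, 0, -0.35, 0], [0, 0, 0, 0.1, -0.02, -0.7, 0], [0, 0, 0, 0.2, -0.04, -1.05, 0], [0, 0, 0, 0.3, -0.06, -1.4, 0], [0, 0, 0, 0.4, -0.08, -1.75, 0], [0, 0, 0, 0.5, -0.1, -2.1, 0], [0, 0, 0, 0.6, -0.11, -2.4, 0], [0, 0, 0, 0.6, -0.11, -2.6, 0]],
  ],
)

```text
clock: 4.25
tool_pos: [0.5736, 0.0368, 0.082]
orientation: [-180.0, -0.0, 169.3]
force: [0.0, 0.5, 0.6]
opening: 0.0005
```

>>> arm_command(
  targets=[
    [[0, 0, 0, 0, 0, -0.05, 0], [0, 0, 0, 0, 0, -0.1, 0], [0, 0, 0, 0, 0, -0.1, 0]],
  ],
)

```text
clock: 4.5
tool_pos: [0.5736, 0.0368, 0.0815]
orientation: [-180.0, -0.0, 169.3]
force: [-0.1, -0.2, -0.4]
opening: 0.0002
```

>>> arm_command(
  targets=[
    [[0, 0, 0, 0, 0, -0.05, 0], [0, 0, 0, 0, 0, -0.1, 0], [0, 0, 0, 0, 0, -0.1, 0]],
  ],
)

```text
clock: 4.75
tool_pos: [0.5737, 0.0368, 0.0812]
orientation: [-180.0, 0.0, 169.3]
force: [-2.0, -0.4, 5.4]
opening: 0.0005
```

>>> arm_command(
  targets=[
    [[0, 0, 0, 0, 0, 0, 0], [0, 0, 0, 0, 0, 0, 0]],
  ],
)

```text
clock: 4.92
tool_pos: [0.5736, 0.0368, 0.0811]
orientation: [180.0, 0.0, 169.3]
force: [-1.3, -0.7, 5.1]
opening: 0.0003
```

Contact at z = 0.081, the expected height of the flat flap, with about 5 N down. I ease slightly and advance towards the rib.

>>> arm_command(
  targets=[
    [[0, 0, 0, 0.2, -0.04, 0.02, 0], [0, 0, 0, 0.4, -0.07, 0.02, 0], [0, 0, 0, 0.6, -0.11, 0.02, 0], [0, 0, 0, 0.8, -0.15, 0.02, 0], [0, 0, 0, 1.0, -0.19, 0.02, 0]],
  ],
)

```text
clock: 5.33
tool_pos: [0.5839, 0.0349, 0.0811]
orientation: [180.0, 0.0, 169.3]
force: [-2.5, 0.6, 5.1]
opening: 0.0006
```

>>> arm_command(
  targets=[
    [[0, 0, 0, 0.2, -0.04, 0, 0], [0, 0, 0, 0.4, -0.07, 0, 0], [0, 0, 0, 0.6, -0.11, 0, 0], [0, 0, 0, 0.8, -0.15, 0, 0]],
  ],
)

```text
clock: 5.67
tool_pos: [0.5919, 0.0334, 0.0811]
orientation: [180.0, 0.0, 169.3]
force: [-3.3, 0.9, 6.8]
opening: 0.0004
```

>>> arm_command(
  targets=[
    [[0, 0, 0, 0.2, -0.04, 0, 0], [0, 0, 0, 0.4, -0.07, 0, 0], [0, 0, 0, 0.6, -0.11, 0, 0]],
  ],
)

```text
clock: 5.92
tool_pos: [0.5979, 0.0323, 0.0811]
orientation: [-180.0, 0.0, 169.3]
force: [-2.1, 0.1, 6.5]
opening: 0.0004
```

>>> arm_command(
  targets=[
    [[0, 0, 0, 0.2, -0.04, 0, 0], [0, 0, 0, 0.4, -0.07, 0, 0], [0, 0, 0, 0.6, -0.11, 0, 0], [0, 0, 0, 0.8, -0.15, 0, 0], [0, 0, 0, 1.0, -0.19, 0, 0]],
  ],
)

```text
clock: 6.33
tool_pos: [0.6067, 0.0303, 0.0809]
orientation: [-180.0, -0.1, 169.3]
force: [-8.2, 2.6, 9.8]
opening: 0.0006
```

>>> arm_command(
  targets=[
    [[0, 0, 0, 0.15, -0.03, 0, 0], [0, 0, 0, 0.3, -0.06, 0, 0], [0, 0, 0, 0.3, -0.06, 0, 0]],
  ],
)

```text
clock: 6.58
tool_pos: [0.6097, 0.0296, 0.0809]
orientation: [-180.0, -0.1, 169.3]
force: [-6.8, 0.2, 9.3]
opening: 0.0005
```

```bash
python3 - <<'E'
from h import *
o=ctrl.get_obs();print(o["tool_pos"],o["force"])
x0,y0,x1,y1=235,150,335,255
im=ctrl.snapshot("scene")[y0:y1,x0:x1]; cv2.imwrite("pics/p3.png",cv2.resize(im,None,fx=5,fy=5,interpolation=cv2.INTER_CUBIC))
E
```

```text
[0.6096794  0.02958133 0.0809107 ] [-6.77205914  0.18537372  9.34602014]
```

View pics/p3.png

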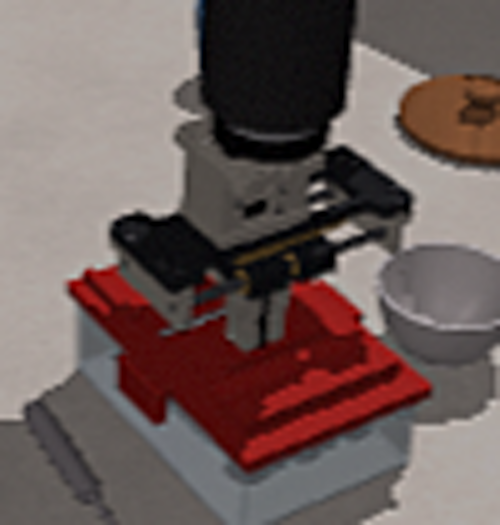

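The container's corner pixels are unchanged. The push is now on the rib at about 7 N, with 9 N down, so I ease the down-press and carry on.

>>> arm_command(
  targets=[
    [[0, 0, 0, 0, 0, 0.05, 0], [0, 0, 0, 0, 0, 0.07, 0], [0, 0, 0, 0, 0, 0.07, 0]],
  ],
)

```text
clock: 6.88
tool_pos: [0.6109, 0.0299, 0.0813]
orientation: [180.0, 0.0, 169.3]
force: [-1.2, -0.2, 1.2]
opening: 0.0003
```

>>> arm_command(
  targets=[
    [[0, 0, 0, 0.12, -0.02, 0, 0], [0, 0, 0, 0.25, -0.05, 0, 0], [0, 0, 0, 0.4, -0.07, 0, 0]],
  ],
)

```text
clock: 7.13
tool_pos: [0.6148, 0.0291, 0.0813]
orientation: [-180.0, -0.0, 169.3]
force: [-1.0, -0.2, 1.4]
opening: 0.0004
```

```bash
cat > chk.py <<'E'
from h import *
import sys
im=ctrl.snapshot("scene");o=ctrl.get_obs();print(o["clock"],o["tool_pos"].round(4),o["force"].round(1))
a=cv2.imread("pics/scene0.png")
g=lambda i:cv2.cvtColor(i,6).astype(np.float32)
# container's front lower-glass/lid region unaffected by the arm: shift by phase correlation
for (x0,y0,x1,y1) in [(278,222,326,252)]:
    print(cv2.phaseCorrelate(g(a)[y0:y1,x0:x1],g(im)[y0:y1,x0:x1],cv2.createHanningWindow((x1-x0,y1-y0),5)))
cv2.imwrite(f"pics/{sys.argv[1]}.png",cv2.resize(im[150:255,235:335],None,fx=5,fy=5,interpolation=cv2.INTER_CUBIC))
E
python3 chk.py p4; python3 -c "
from h import *
print(proj('scene',[[.68,0,.05],[.69,-.0019,.05]]))"
```

```text
7.1833 [0.6152 0.0291 0.0814] [ 0.1 -0.6  0.8]
((-0.08699109617829137, 0.10815557361313566), 0.8361213134394752)
[[294.21185149 238.3468207 ]
 [296.04834055 240.11870786]]
```

View pics/p4.png

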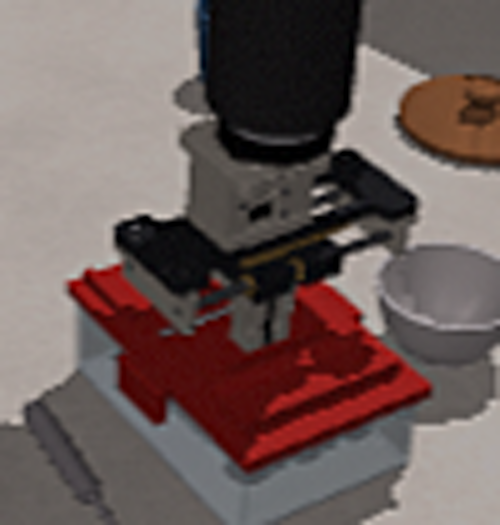

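>>> arm_command(
  targets=[
    [[0, 0, 0, 0, 0, -0.03, 0], [0, 0, 0, 0.1, -0.02, -0.03, 0], [0, 0, 0, 0.2, -0.04, -0.03, 0], [0, 0, 0, 0.2, -0.04, -0.03, 0]],
  ],
)

```text
clock: 7.52
tool_pos: [0.6162, 0.0287, 0.0811]
orientation: [-180.0, -0.1, 169.3]
force: [-3.5, 1.0, 4.7]
opening: 0.0002
```

>>> arm_command(
  targets=[
    [[0, 0, 0, 0.1, -0.02, 0, 0], [0, 0, 0, 0.2, -0.04, 0, 0], [0, 0, 0, 0.2, -0.04, 0, 0]],
  ],
)

```text
clock: 7.77
tool_pos: [0.6164, 0.0286, 0.0808]
orientation: [-180.0, -0.2, 169.3]
force: [-10.1, 4.4, 7.9]
opening: 0.0005
```

>>> arm_command(
  targets=[
    [[0, 0, 0, 0.1, -0.02, 0, 0], [0, 0, 0, 0.2, -0.04, 0, 0], [0, 0, 0, 0.2, -0.04, 0, 0]],
  ],
)

```text
clock: 8.02
tool_pos: [0.6165, 0.0284, 0.0808]
orientation: [-179.9, -0.4, 169.3]
force: [-17.1, 8.1, 13.9]
opening: 0.0002
```

Hard stop reached (x no longer advances). Back off now and check the container.

>>> arm_command(
  targets=[
    [[0, 0, 0, -0.3, 0.06, 0, 0], [0, 0, 0, -0.4, 0.07, 0.02, 0], [0, 0, 0, -0.4, 0.07, 0.02, 0]],
  ],
)

```text
clock: 8.27
tool_pos: [0.6163, 0.0287, 0.0812]
orientation: [180.0, -0.0, 169.3]
force: [-3.1, 1.4, 1.6]
opening: 0.0006
```

```bash
python3 chk.py p5; python3 -c "
import cv2,numpy as np
i=cv2.imread('pics/p5.png').astype(float);cv2.imwrite('pics/p5b.png',(255*(i[150:480]/255)**.5).astype(np.uint8))"
```

```text
8.3167 [0.6163 0.0287 0.0812] [-4.9  1.4  2.3]
((-0.16824615834767442, 0.13086103163863427), 0.8833353305856387)
```

View pics/p5b.png

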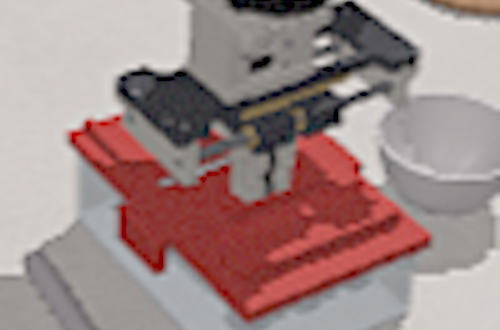

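The container hasn't moved (0.1–0.2 px shift), the flap is flat up to the lip, and no opening shows. Releasing: back off slightly from the rib, then up.

>>> arm_command(
  targets=[
    [[0, 0, 0, -0.1, 0.02, 0, 0], [0, 0, 0, -0.2, 0.04, 0.05, 0], [0, 0, 0, -0.2, 0.04, 0.2, 0], [0, 0, 0, -0.2, 0.04, 0.5, 0], [0, 0, 0, -0.2, 0.04, 1, 0], [0, 0, 0, -0.2, 0.04, 3, 0], [0, 0, 0, -0.2, 0.04, 6, 0], [0, 0, 0, -0.2, 0.04, 9, 0]],
  ],
)

```text
clock: 8.98
tool_pos: [0.6142, 0.0288, 0.1721]
orientation: [-179.9, -0.1, 169.3]
force: [0.6, -0.2, 0.9]
opening: 0.0006
```

>>> arm_command(
  targets=[
    [[0, 0, 0, -2, 0, 3.5, 0], [0, 0, 0, -4, 0, 7, 0], [0, 0, 0, -7, 0, 8, 0], [0, 0, 0, -10, 0, 8, 0], [0, 0, 0, -13, 0, 8, 0], [0, 0, 0, -13, 0, 8, 0]],
  ],
)

```text
clock: 9.48
tool_pos: [0.4805, 0.0285, 0.2528]
orientation: [179.9, 0.1, 169.3]
force: [-0.3, 0.7, -0.6]
opening: 0.0005
```

```bash
python3 chk.py p6; python3 - <<'E'
from h import *
t=ctrl.snapshot("top")[105:205,205:305]; s=cv2.imread("pics/p6.png")[:, :]
t=cv2.resize(t,(300,300),interpolation=cv2.INTER_CUBIC);t=cv2.copyMakeBorder(t,0,s.shape[0]-300,0,0,0)
i=np.hstack([s,t])/255.;cv2.imwrite("pics/p6b.png",(255*i**.6).astype(np.uint8))
E
```

```text
9.5333 [0.4828 0.0288 0.253 ] [ 0.6  0.4 -0.6]
((-0.16480311733722885, 0.011782011672689663), 0.9905701716740926)
```

View pics/p6b.png

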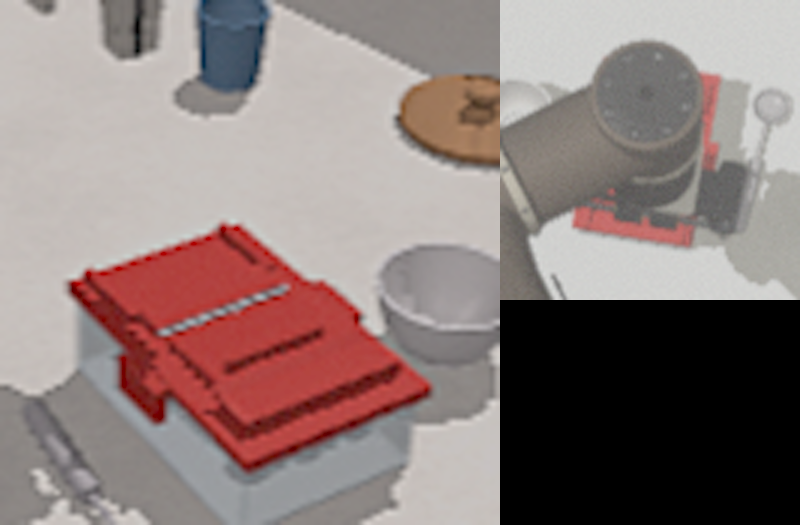

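```bash
python3 - <<'E'
from h import *
A=np.array([[.9826,.1857],[-.1857,.9826]])
q=np.array([[160,333],[290,287],[225,372],[322,335]])/5+[235,150]-.4
for z in(.079,.082,.086):print(z,((plane("scene",q,z)[:,:2]-[.597,.0345])@A.T*1000).round(1).tolist())
# initial grey bar in ov crop: left img scale 4.706 origin (245,170)
q=np.array([[82,197],[200,155]])/4.706+[245,170]-.4
print(((plane("scene",q,.082)[:,:2]-[.597,.0345])@A.T*1000).round(1))
E
```

```text
0.079 [[-45.9, -39.9], [-4.4, 61.9], [13.6, -47.5], [43.4, 27.9]]
0.082 [[-43.6, -43.1], [-2.3, 58.3], [15.6, -50.7], [45.2, 24.4]]
0.086 [[-40.7, -47.4], [0.4, 53.4], [18.2, -54.9], [47.7, 19.8]]
[[-72.2 -31.1]
 [-32.9  69.2]]
```

Vector from the hinge bar's old to its new position: (29.6, −11.4) mm, length 31.7 mm. My check frame had its yaw sign flipped; undoing that, it lies along the container's +x, so the bar is at its 32 mm end stop. Handing in.

```bash
python3 -c "
from h import *
print(ctrl.get_obs()['clock'],ctrl.close_job())"
```

```text
the job is handed in; nothing more can be done
9.5833 None
```

The container is closed, and I handed the job in at 9.6 s. With shut fingertips I folded the flap down from behind and pressed it flat; contact came at z ≈ 0.081 m, the expected height. I then pushed it forward to a hard stop, backed off and lifted the hand clear.

**Last checks:**
- **Flap:** after release it stays flat. The hinge bar moved about 31.7 mm along the container's +x, against the 32 mm end stop.
- **Container:** it shifted less than 0.2 px in the scene picture, which is about 1 mm or less.
- **Neighbours:** the bowl, spoon and wooden lid look undisturbed in the last pictures. The others I did not measure, and the arm hid much of the last top view.
- **Hand:** it is at z = 0.25 m with no contact force.

**Did not go as planned:**
- **Push force:** it peaked at about 19 N for a moment against the end stop, with 14 N pressing down. That is above the roughly 7 N at which the container can slide, but I found no measurable shift.
- **Sliding force:** it went up and down as I changed the down-press, so I can't say how much of the slide came from friction and how much from the rib. The last part ended against the rib.
- **Measuring slip:** my slide check used the wrong yaw sign. The length doesn't depend on that, and I corrected the direction by hand.

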